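# Fill the crate with smoked cheeses

## Robot

A 7-joint arm with a two-finger parallel gripper is mounted at the origin on the work surface. World frame = base frame: x ahead of the robot, y to its left, z up, the work surface at z = 0. Lengths are in m, angles in rad, forces in N, time in s.
With the tool pointing down it reaches from about 0.4 to 0.85 m from the base axis. Payload 10.4 kg.
Tool frame: the origin (TCP) lies midway between the tips of the shut fingers; the grasp point (between the pads) lies manip.grip_depth behind it (manip.grip_depth is the distance from the TCP to the grasp point, in m); z points along the fingers, x is the direction in which the jaws open and shut, and the axes are right-handed (so a half turn about z gives the same grasp; the last joint's range is limited). The gripper opens to 85 mm and grips with 20 to 120 N. Pads are 22 mm wide; open, the fingers measure 114 mm over their backs; the gripper's body (76 mm by 85 mm) begins 54 mm behind the grasp point. The pads swing forward as they close: fully open they stand 13 mm farther back than shut.
Start: joints at [1.166, 0.332, -0.065, 1.46, 0.022, 1.35, -0.088], TCP at [0.233, -0.58, 0.208] pointing down, gripper open.
Joint ranges: [-2.6, 2.6], [-0.5, 2.12], [-1.47, 1.34], [0.16, 2.42], [-1.27, 4.41], [0.06, 2.06], [-2.6, 2.6]. Speed limits (rad/s): [2.22, 2.22, 2.79, 2.79, 3.14, 3.14, 3.14].

## Interface

Orientations are given as a unit quaternion [x, y, z, w].
In Python, from workcell import manip gives the robot as it stands. The module is installed in compiled form; this text tells all that it offers.
- The arm moves only by the tool send_rows, never from a script. Its argument "steps" is a list of rows, each a list of 2 entries, a list of its own where there are three numbers: the shift along the tool's x, y, z in m, then the turn about the tool's z in rad. In form: [[[x, y, z], spin], ...]. A call has exactly 8 rows; each row is the pose to reach, as a shift and turn from the pose commanded when the call began, along the tool's axes at that moment; what a row does not reach only later rows make up. A row lasts 1/8 s, in which the tool goes at most 62.5 mm and 10.7 degrees, less where a joint would pass 70% of its speed; a pose out of reach is approached as far as the arm can. A call with a gripper value outside its range is refused whole. "hand" is the opening, from 0 (shut) to 1 (fully open), set as the call begins (left out, the last holds). The fingers move at their own pace and stop on an object; "force" is the grip in N (left out, the last holds). Time passes only in rows, so rows that repeat a pose let the fingers close, or fill a call up. It gives the time, the measured TCP pose, the force and the opening at its end, in the units of the state.
- manip.get_obs(): the state, without advancing time (a new reading comes with each control period).
- manip.camera(name): name is "side" or "top" or "wrist"; returns (picture, depth): 480x640x3 uint8, red, green, blue; 480x640 float32, m along the optical axis (not along the pixel's ray), 0 where there is no reading.
- manip.camera_info(name): a dict with "intrinsics" (3x3 intrinsics, pixels), "pose" (4x4, takes a point from camera to world coordinates); the wrist camera has in their place "T_tool_cam" (4x4, takes a point from camera to tool coordinates, whose origin is the TCP and whose axes are the tool frame's). Camera axes: x right, y up, looking along -z (the intrinsics and any distortion apply to the point x, -y, -z); pixel columns grow to the right and rows downward; lengths in m; the calibration is good to about 2 mm. The wrist camera is an equidistant fisheye: a pixel r from the principal point sees the ray r / f radians off the axis. A picture is of the moment at which its call begins: read the wrist's pose just before it. camera_info takes no time and is no camera call.
- manip.hand_in(): hands the job in, once; it reports no verdict.
The state is a dict: "clock": time; "joint_pos": joint angles; "joint_velocities": joint speeds; "tau": joint torques, N m; "position": TCP position; "ee_rot": TCP orientation; "ft_force": force on the tool from outside, world axes, zero at the start; "torque": the same for the moment, N m; "grip_width": opening from 0.0 (shut) to 1.0 (fully open).
Only numpy, scipy, OpenCV 4.12 (cv2) and the standard library are available. Lean on these libraries where they do the work, as an engineer would, in place of code of your own. Each camera call takes 0.05 s, during which the arm holds its last target.

## Task

Finish packing the divided wooden crate: take the two brown smoked cheeses from the board and lower one into each of the two empty cells, so that each stands upright, head up, on the paper disc of its cell. Set them down gently, never dropping them or knocking them hard against the crate, and leave the pale cheeses and the ones already packed as they are.

Things in the scene. Friction and masses are not known exactly. Their poses are not given: they have to be found in the camera images.
- smoked_a_mid (a point): Brown smoked cheese, pear-shaped, about 280 g, round, 119 mm tall: flat foot 44 mm across, belly 78 mm across, neck 25 mm, head on top 36 mm across, straight-sided 94 to 103 mm above the foot: lift it there. It stands on the dark board among three others 130 mm apart. Point on its axis half-way up, 60 mm above the foot; z through the head. Bruised by a blow or press over 60 N on the crate; a fall of 5 mm is harmless, 12 mm is not.
- smoked_b_mid (a point): The second brown smoked cheese on the board, like smoked_a (point 60 mm above its foot); either may go into either empty cell.
- disc_a: White paper disc, 86 mm across and under 1 mm thick, lying flat in the middle of one empty cell of the crate, fixed. Origin: its centre, on the crate's floor, on which the cheese is to stand.
- disc_b: The same kind of paper disc in the middle of the other empty cell.
- crate: Divided crate of pale wood, 236 mm square, fixed. Origin: centre of its underside, on the table; axes along its sides. Floor 8 mm thick, walls 10 mm, two crossed dividers 8 mm; all end 108 mm above the table. Four cells, each 104 mm square and 100 mm deep, centres 56 mm from the crate's centre in x and y. A cheese standing in a cell has its head level with the rim, its top 19 mm above it.
- board: Dark wooden ripening board, 270 mm square and 18 mm thick, fixed. Origin: centre of its underside. Two smoked and two pale cheeses stand on it near the corners of a 130 mm square, which is which varies.
- pale_a_mid (a point): Pale (cream) cheese on the board, same shape and size as the smoked ones; to be left where it stands. Point on its axis, 60 mm above its foot.
- pale_b_mid (a point): The other pale cheese on the board, to be left where it stands. Point on its axis, 60 mm above its foot.
- packed_a_mid (a point): Brown smoked cheese already standing in one cell of the crate, same shape and size; to be left there. Point on its axis, 60 mm above its foot.
- packed_b_mid (a point): The other smoked cheese already standing in the crate; to be left there. Point on its axis, 60 mm above its foot.

How it is judged:
At the end, for the whole second after the job is handed in: A smoked cheese stands in each empty cell: its middle within 30 mm of the disc's centre seen from above and under 73 mm above the crate's underside (68 mm when standing), upright to 0.2 rad, at rest; the pale and the packed cheeses within 30 mm of where they started (((horizontal distance between smoked_a_mid and disc_a below 0.03 m and horizontal distance between smoked_b_mid and disc_b below 0.03 m) or (horizontal distance between smoked_a_mid and disc_b below 0.03 m and horizontal distance between smoked_b_mid and disc_a below 0.03 m)) and z of each of smoked_a_mid, smoked_b_mid in the frame of crate below 0.073 m and angle between each of smoked_a_mid, smoked_b_mid's own z axis and vertical below 0.2 rad and linear speed of each of smoked_a, smoked_b below 0.02 m/s and distance of each of pale_a_mid, pale_b_mid, packed_a_mid, packed_b_mid from where it was at the start of the episode below 0.03 m); the robot touches nothing.
It fails at once if a smoked cheese hits or presses on the crate with more than 60 N (contact force between any of smoked_a, smoked_b and crate above 60 N).
It fails at once if a smoked cheese is dropped or thrust into the crate: faster than 0.5 m/s there with its foot below 80 mm above the table (a fall of over 12 mm) ((horizontal distance between smoked_a_mid and crate below 0.13 m and z of smoked_a_mid in the frame of crate below 0.14 m and linear speed of smoked_a above 0.5 m/s) or (horizontal distance between smoked_b_mid and crate below 0.13 m and z of smoked_b_mid in the frame of crate below 0.14 m and linear speed of smoked_b above 0.5 m/s)).
It fails at once if a pale or already packed cheese is pushed more than 30 mm from its place, or tipped over (distance of any of pale_a_mid, pale_b_mid, packed_a_mid, packed_b_mid from where it was at the start of the episode above 0.03 m).
It also fails if it takes over 64 s, if anything falls off the work surface, if the arm or the gripper's body presses on something with over 40 N, if the wrist force passes 120 N, or if a joint passes its speed limit or range.

## Working session

There is one attempt and no reset: what is moved stays moved. The work goes in short steps, Python scripts to look and compute and a tool call to move; the robot and the scene stay as the last step left them, time stands still between calls to the robot, and variables do not carry over. Pictures are saved under pics/ and viewed, and the job is handed in when it is done.

Besides the shell and the picture viewer there is one more tool, called after "Call:" in YAML: its name, and indented under it one key for each argument. send_rows: Moves the arm, as the interface text tells. Its arguments: {"type":"object","properties":{"steps":{"type":"array"},"hand":{"type":"number"},"force":{"type":"number"}},"required":["steps"]}

```bash
mkdir -p pics
python3 - <<'E'
from workcell import manip
import cv2,numpy as np
print(manip.get_obs(), manip.grip_depth)
for n in ["top","side","wrist"]:
    print(n,manip.camera_info(n))
o=[]
for n in ["top","side"]:
    p,d=manip.camera(n); cv2.imwrite(f"pics/{n}0.png",p[:,:,::-1]); np.savez(f"{n}0.npz",p=p,d=d)
E
```

```text
{'clock': 0.0, 'joint_pos': array([ 1.16642651,  0.3328489 , -0.06472063,  1.46095304,  0.02162086,
        1.34985631, -0.0884851 ]), 'joint_velocities': array([ 0.00031719, -0.00014379, -0.00035513, -0.00016497, -0.00050932,
       -0.00014456, -0.00092   ]), 'tau': array([ 6.76490663e-05, -6.25454664e+01,  4.90926986e-02, -3.91605484e+01,
        1.61802809e-02,  9.92187095e-03, -1.60372888e-07]), 'position': array([ 0.23270314, -0.5796354 ,  0.20692474]), 'ee_rot': array([ 8.28437896e-01, -5.60080516e-01, -5.87645760e-04, -3.51184914e-04]), 'ft_force': array([-0.05376261, -0.07531522, -0.13214767]), 'torque': array([ 0.01456963,  0.02327996, -0.00051464]), 'grip_width': 0.9995349600250559} 0.0187
top {'intrinsics': array([[489.48015343,   0.        , 317.26148337],
       [  0.        , 489.48015343, 235.67058973],
       [  0.        ,   0.        ,   1.        ]]), 'pose': array([[ 0.01981775,  0.99102823, -0.13217531,  0.41110379],
       [-0.99955923,  0.0167162 , -0.02453397, -0.00301851],
       [-0.02210439,  0.13260326,  0.99092269,  0.99470663],
       [ 0.        ,  0. 
[... 298 characters left out ...]
933, -0.58291114,  0.52941363,  0.58869499],
       [ 0.01814336,  0.6616294 ,  0.74961147,  0.89514432],
       [ 0.        ,  0.        ,  0.        ,  1.        ]])}
wrist {'intrinsics': array([[371.64829954,   0.        , 315.65442118],
       [  0.        , 371.64829954, 233.336961  ],
       [  0.        ,   0.        ,   1.        ]]), 'T_tool_cam': array([[ 9.99999321e-01,  7.79517298e-04,  8.66707301e-04,
        -1.44128029e-03],
       [ 1.01664877e-03, -9.46982469e-01, -3.21283630e-01,
        -8.28724864e-02],
       [ 5.70310473e-04,  3.21284292e-01, -9.46982618e-01,
        -1.66306969e-01],
       [ 0.00000000e+00,  0.00000000e+00,  0.00000000e+00,
         1.00000000e+00]])}
```

View pics/top0.png

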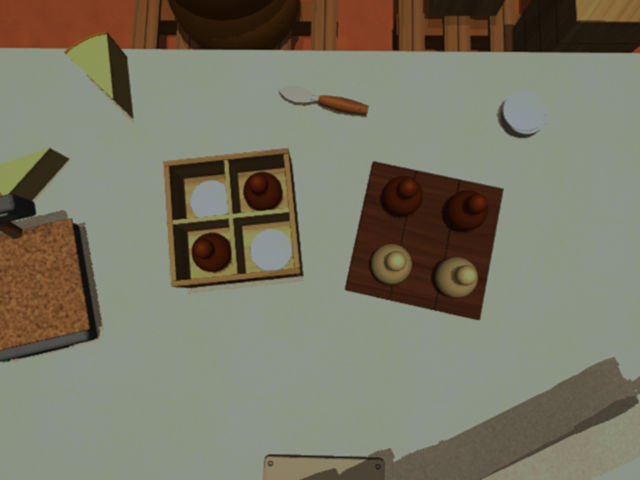

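View pics/side0.png

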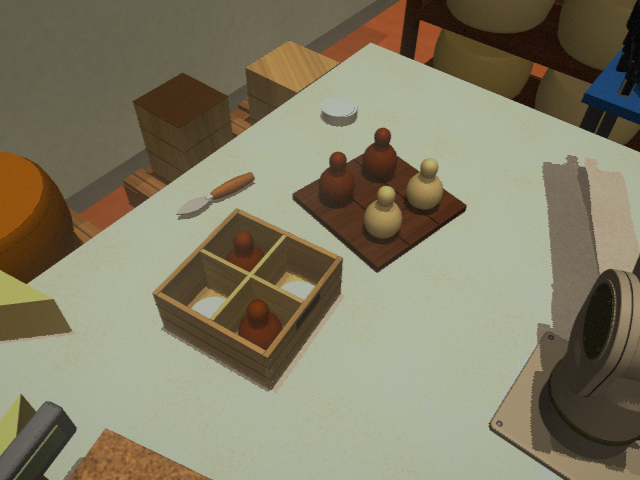

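```bash
cat > h.py <<'E'
import numpy as np,cv2
from workcell import manip
def cloud(name,d):
    i=manip.camera_info(name);K=i["intrinsics"];T=i["pose"]
    v,u=np.mgrid[:480,:640]
    x=(u-K[0,2])/K[0,0]*d; y=(v-K[1,2])/K[1,1]*d
    P=np.stack([x,-y,-d],-1)@T[:3,:3].T+T[:3,3]
    P[d<=0]=np.nan
    return P
def proj(name,X):
    i=manip.camera_info(name);K=i["intrinsics"];T=i["pose"]
    p=(np.asarray(X)-T[:3,3])@T[:3,:3]; p=p/-p[...,2:]
    return p[...,0]*K[0,0]+K[0,2], -p[...,1]*K[1,1]+K[1,2]
def ray(name,u,v,z):
    i=manip.camera_info(name);K=i["intrinsics"];T=i["pose"]
    r=T[:3,:3]@np.array([(u-K[0,2])/K[0,0],-(v-K[1,2])/K[1,1],-1]); c=T[:3,3]
    return c+r*(z-c[2])/r[2]
def sph(Q):
    A=np.c_[2*Q,np.ones(len(Q))];s=np.linalg.lstsq(A,(Q**2).sum(1),rcond=None)[0]
    return s[:3],np.sqrt(s[3]+s[:3]@s[:3])
E
python3 - <<'E'
from h import *
for n in ["top","side"]:
    f=np.load(n+"0.npz");P=cloud(n,f["d"]);z=P[...,2]
    print(n,"table z",np.nanmedian(z[(np.abs(z)<.03)]))
    m=((z>.114)&(z<.15)&(P[...,0]>.25)&(P[...,0]<.75)&(abs(P[...,1])<.45)).astype(np.uint8)
    k,l,s,c=cv2.connectedComponentsWithStats(m)
    for j in range(1,k):
        if s[j,4]<60: continue
        Q=P[l==j]; zm=Q[:,2].max()
        hsv=cv2.cvtColor(f["p"],cv2.COLOR_RGB2HSV)
        print(s[j],np.round(np.median(f["p"][l==j],0)),"ztop",zm.round(4),"sph",*[np.round(a,4) for a in sph(Q)], "bbox mid",((np.nanmin(Q,0)+np.nanmax(Q,0))/2).round(4))
    # crate rim
    m=((z>.098)&(z<.116)&(P[...,1]>.0)&(P[...,0]>.25)&(P[...,0]<.75)&(P[...,1]<.4)).astype(np.uint8)
    k,l,s,c=cv2.connectedComponentsWithStats(m); j=1+np.argmax(s[1:,4])
    Q=P[l==j][:,:2].astype(np.float32); print("rim",np.median(P[l==j][:,2]),cv2.minAreaRect(Q),s[j])
    g=f["p"].astype(int); w=((g.min(-1)>150)&(z<.03)&(z>.0)).astype(np.uint8)
    # discs
    mm=((g.max(-1)-g.min(-1)<45)&(g.min(-1)>120)&(z>.003)&(z<.02)).astype(np.uint8)
    k,l,s,c=cv2.connectedComponentsWithStats(mm)
    for j in range(1,k):
        if s[j,4]>300:
            Q=P[l==j];print("white",s[j],np.median(Q,0).round(4),cv2.minEnclosingCircle(Q[:,:2].astype(np.float32)))
E
```

```text
top table z 0.0007603433981889229
[249 174  18  18 253] [62. 22.  7.] ztop 0.13 sph [0.6261 0.131  0.1117] 0.0164 bbox mid [0.6253 0.131  0.1223]
[398 178  20  20 312] [58. 21.  6.] ztop 0.1397 sph [ 0.6192 -0.1442  0.1208] 0.017 bbox mid [ 0.6184 -0.1437  0.1269]
[467 193  21  21 326] [58. 21.  6.] ztop 0.1408 sph [ 0.5923 -0.2685  0.1206] 0.0171 bbox mid [ 0.5925 -0.2671  0.1275]
[193 239  19  19 271] [61. 22.  7.] ztop 0.1301 sph [0.5029 0.2274 0.112 ] 0.0163 bbox mid [0.5025 0.2275 0.1222]
[386 251  21  20 322] [132. 112.  69.] ztop 0.141 sph [ 0.4853 -0.1225  0.1206] 0.0171 bbox mid [ 0.4853 -0.1227  0.1279]
[455 265  22  20 335] [131. 111.  68.] ztop 0.1394 sph [ 0.4624 -0.2461  0.1205] 0.0172 bbox mid [ 0.4626 -0.2446  0.127 ]
rim 0.10818829633079485 ((0.5639775395393372, 0.1800900250673294), (0.2369118332862854, 0.2365785837173462), 6.995751857757568) [ 164  148  137  139 4167]
white [278  85  38  17 378] [0.8427 0.0698 0.0168] ((0.8463038802146912, 0.07078462839126587), 0.03970883786678314)
white [ 190  181   38   36 1122] [0.6145 0.2459 0.0094] ((0.6131585836410522, 0.24407
[... 591 characters left out ...]
ztop 0.1406 sph [ 0.4845 -0.1205  0.1217] 0.0165 bbox mid [ 0.4832 -0.1183  0.1274]
[233 231  19  16 227] [97. 54. 31.] ztop 0.1308 sph [0.6247 0.1335 0.1135] 0.0154 bbox mid [0.6243 0.1335 0.1225]
[247 300  21  19 310] [94. 47. 20.] ztop 0.1305 sph [0.5015 0.2292 0.1125] 0.0162 bbox mid [0.5008 0.2298 0.1223]
rim 0.10805743976493315 ((0.5630818605422974, 0.18119685351848602), (0.23896324634552002, 0.2385021150112152), 7.109543323516846) [ 152  208  191  153 5164]
white [281 281  34  19 379] [0.5255 0.0971 0.0099] ((0.5291607975959778, 0.09481403231620789), 0.03205814212560654)
white [191 297  35  21 417] [0.6312 0.2331 0.0096] ((0.6353616714477539, 0.22840169072151184), 0.03216801583766937)
```

```bash
cat >> h.py <<'E'
from scipy.spatial.transform import Rotation as R
def to(x,y,z):
    o=manip.get_obs();r=R.from_quat(o["ee_rot"])
    print("t",round(o["clock"],2),"at",o["position"].round(4),"w",round(o["grip_width"],3),"F",o["ft_force"].round(2),"q7",o["joint_pos"].round(2))
    print("axes\n",r.as_matrix().round(3))
    print("shift",r.inv().apply(np.array([x,y,z])-o["position"]).round(4))
E
python3 - <<'E'
from h import *
to(.6188,-.1433,.2)
E
```

```text
t 0.1 at [ 0.2327 -0.5797  0.207 ] w 0.999 F [-0.   -0.76 -0.14] q7 [ 1.17  0.33 -0.06  1.46  0.02  1.35 -0.09]
axes
 [[ 0.373 -0.928 -0.001]
 [-0.928 -0.373  0.001]
 [-0.001  0.    -1.   ]]
shift [-0.2611 -0.5209  0.0073]
```

Call:
send_rows:
  steps:
    - [[-0.01, -0.02, 0], 0]
    - [[-0.03, -0.06, 0], 0]
    - [[-0.05, -0.1, 0], 0]
    - [[-0.075, -0.15, 0], 0]
    - [[-0.1, -0.2, 0], 0]
    - [[-0.125, -0.25, 0], 0]
    - [[-0.15, -0.3, 0], 0]
    - [[-0.175, -0.35, 0], 0]
  hand: 1.0

```text
clock: 1.1
position: [0.4937, -0.2842, 0.2078]
ee_rot: [0.829, -0.56, 0.0, -0.0]
ft_force: [1.0, -1.3, 0.7]
grip_width: 1.005
```

Call:
send_rows:
  steps:
    - [[-0.025, -0.05, 0], 0]
    - [[-0.05, -0.1, 0], 0]
    - [[-0.07, -0.14, 0], 0]
    - [[-0.08, -0.16, 0], 0]
    - [[-0.086, -0.171, 0], 0]
    - [[-0.086, -0.171, 0], 0]
    - [[-0.086, -0.171, 0], 0]
    - [[-0.086, -0.171, 0], 0]

```text
clock: 2.1
position: [0.6186, -0.1451, 0.2079]
ee_rot: [0.828, -0.561, 0.0, 0.0]
ft_force: [-0.6, 0.3, -0.8]
grip_width: 1.001
```

Run:
```python
from h import *
to(.6188,-.1433,.12)
p,d=manip.camera("wrist");cv2.imwrite("pics/w1.png",p[:,:,::-1])
```

```text
t 2.1 at [ 0.6186 -0.1451  0.2079] w 1.001 F [-0.6   0.26 -0.75] q7 [ 0.46  0.38 -0.4   1.41  0.15  1.37 -1.13]
axes
 [[ 0.371 -0.929  0.   ]
 [-0.929 -0.371 -0.001]
 [ 0.001  0.    -1.   ]]
shift [-0.0017 -0.0009  0.0879]
```

View pics/w1.png

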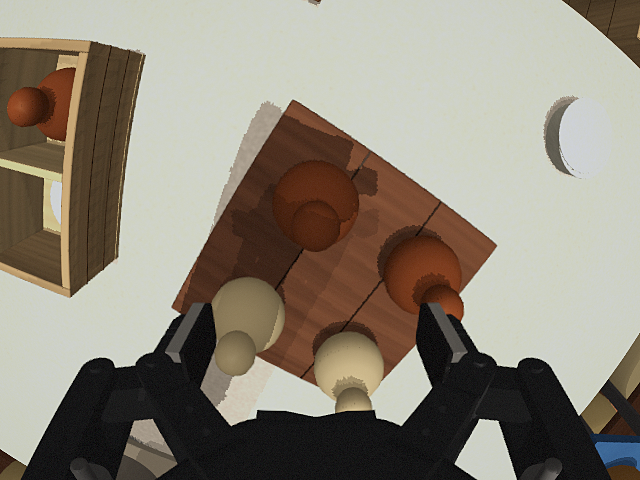

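The wrist picture shows smoked_a's head at about (316,226), midway between the jaws. I'll check it by casting a ray onto the head's height.

```bash
cat >> h.py <<'E'
def wray(u,v,z,o=None):
    o=o or manip.get_obs();i=manip.camera_info("wrist");K=i["intrinsics"];T=i["T_tool_cam"]
    a,b=u-K[0,2],v-K[1,2];r=np.hypot(a,b);t=r/K[0,0]
    q=np.array([np.sin(t)*a/r,-np.sin(t)*b/r,-np.cos(t)])
    r=R.from_quat(o["ee_rot"]).as_matrix()
    c=o["position"]+r@T[:3,3];q=r@T[:3,:3]@q
    return c+q*(z-c[2])/q[2]
E
python3 - <<'E'
from h import *
print(wray(316,226,.119),wray(443,302,.119))
E
```

```text
[ 0.61989323 -0.14284512  0.119     ] [ 0.5980747  -0.26342386  0.119     ]
```

Call:
send_rows:
  steps:
    - [[-0.002, -0.001, 0.01], 0]
    - [[-0.002, -0.001, 0.03], 0]
    - [[-0.002, -0.001, 0.05], 0]
    - [[-0.002, -0.001, 0.07], 0]
    - [[-0.002, -0.001, 0.09], 0]
    - [[-0.002, -0.001, 0.105], 0]
    - [[-0.002, -0.001, 0.112], 0]
    - [[-0.002, -0.001, 0.112], 0]

```text
clock: 3.15
position: [0.6193, -0.1414, 0.0955]
ee_rot: [0.828, -0.56, -0.0, 0.0]
ft_force: [-0.1, -0.7, 0.3]
grip_width: 1.003
```

Run:
```python
from h import *
to(.6190,-.1433,.096)
p,d=manip.camera("wrist");cv2.imwrite("pics/w2.png",p[:,:,::-1])
```

```text
t 3.15 at [ 0.6193 -0.1414  0.0955] w 1.003 F [-0.13 -0.75  0.31] q7 [ 0.45  0.46 -0.39  1.55  0.19  1.17 -1.16]
axes
 [[ 0.373 -0.928 -0.   ]
 [-0.928 -0.373  0.   ]
 [-0.     0.    -1.   ]]
shift [ 0.0016  0.001  -0.0005]
```

View pics/w2.png

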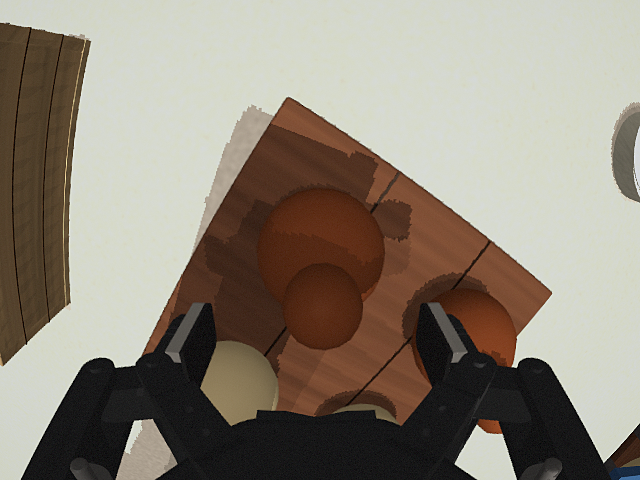

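Head centre at (323,307), about 9 px right of the jaws' middle. I'll correct this by roughly 2 mm along x.

Run:
```python
from h import *
print(wray(323,307,.119),wray(323,307,.121))
```

```text
[ 0.6199878  -0.14308286  0.119     ] [ 0.621046   -0.14261075  0.121     ]
```

Call:
send_rows:
  steps:
    - [[0.002, 0.001, 0], 0]
    - [[0.002, 0.001, 0], 0]
    - [[0.002, 0.001, 0], 0]
    - [[0.002, 0.001, 0], 0]
    - [[0.002, 0.001, 0], 0]
    - [[0.002, 0.001, 0], 0]
    - [[0.002, 0.001, 0], 0]
    - [[0.002, 0.001, 0], 0]
  hand: 0.6
  force: 50

```text
clock: 4.2
position: [0.6191, -0.1437, 0.0957]
ee_rot: [0.828, -0.56, 0.0, 0.0]
ft_force: [-0.4, 0.0, 0.6]
grip_width: 0.598
```

Call:
send_rows:
  steps:
    - [[0, 0, 0], 0]
    - [[0, 0, 0], 0]
    - [[0, 0, 0], 0]
    - [[0, 0, 0], 0]
    - [[0, 0, 0], 0]
    - [[0, 0, 0], 0]
    - [[0, 0, 0], 0]
    - [[0, 0, 0], 0]
  hand: 0.2

```text
clock: 5.2
position: [0.6194, -0.1438, 0.0961]
ee_rot: [0.828, -0.56, 0.0, -0.0]
ft_force: [0.2, 0.1, 6.3]
grip_width: 0.379
```

Run:
```python
from h import *
to(.6190,-.1433,.096)
p,d=manip.camera("wrist");cv2.imwrite("pics/w3.png",p[:,:,::-1])
```

```text
t 5.2 at [ 0.6194 -0.1438  0.0961] w 0.379 F [0.24 0.11 6.3 ] q7 [ 0.45  0.46 -0.39  1.55  0.19  1.17 -1.16]
axes
 [[ 0.373 -0.928  0.001]
 [-0.928 -0.373 -0.   ]
 [ 0.001 -0.001 -1.   ]]
shift [-0.0006  0.0002  0.0001]
```

View pics/w3.png

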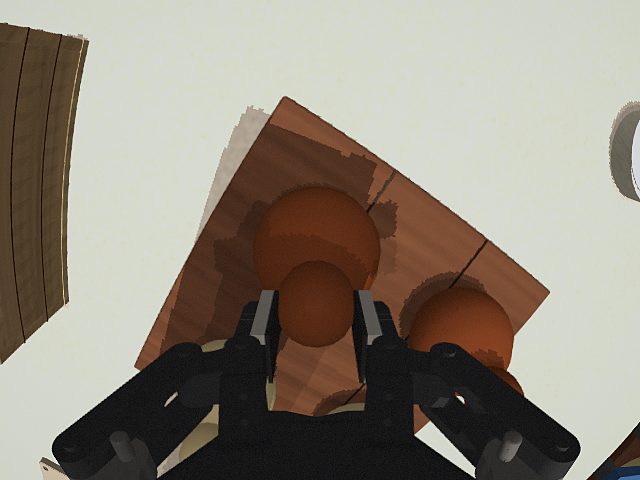

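Gripped at 32 mm instead of 36, with +6 N on the tool, so the pads look to be on the dome, too high. I'll check against the projected tool axis.

Run:
```python
from h import *
i=manip.camera_info("wrist");K=i["intrinsics"];T=np.linalg.inv(i["T_tool_cam"])
for y in(-.011,0,.011):
  for z in (0,-.01,-.02,-.03,-.04):
    p=T[:3,:3]@[.0165,y,z]+T[:3,3]
    r=np.hypot(p[0],p[1]);t=np.arctan2(r,-p[2]);print(y,z,(K[0,2]+K[0,0]*t*p[0]/r).round(1),(K[1,2]-K[0,0]*t*p[1]/r).round(1))
p,d=manip.camera("wrist")
print("depth head",d[300,317],d[330,317],"pad L",d[300:380:10,258], "R",d[300:380:10,375])
cv2.imwrite("pics/w3z.png",cv2.resize(p[240:420,220:420,::-1],None,fx=4,fy=3.3))
f,d=manip.camera("side")
cv2.imwrite("pics/s3.png",cv2.resize(f[100:260,260:460,::-1],None,fx=4,fy=3.7))
```

```text
-0.011 0 352.7 263.3
-0.011 -0.01 354.7 271.8
-0.011 -0.02 356.9 281.3
-0.011 -0.03 359.3 291.8
-0.011 -0.04 362.0 303.7
0 0 351.9 283.4
0 -0.01 353.7 292.7
0 -0.02 355.8 303.0
0 -0.03 358.0 314.4
0 -0.04 360.4 327.1
0.011 0 351.0 302.5
0.011 -0.01 352.8 312.5
0.011 -0.02 354.6 323.4
0.011 -0.03 356.7 335.5
0.011 -0.04 358.9 348.8
depth head 0.1445566 0.14532907 pad L [0.2753017  0.13754287 0.13011377 0.12399624 0.11623903 0.11300397
 0.10726295 0.10286751] R [0.27514645 0.14598145 0.13147904 0.12478648 0.11792587 0.11171023
 0.10699338 0.10201391]
```

View pics/w3z.png

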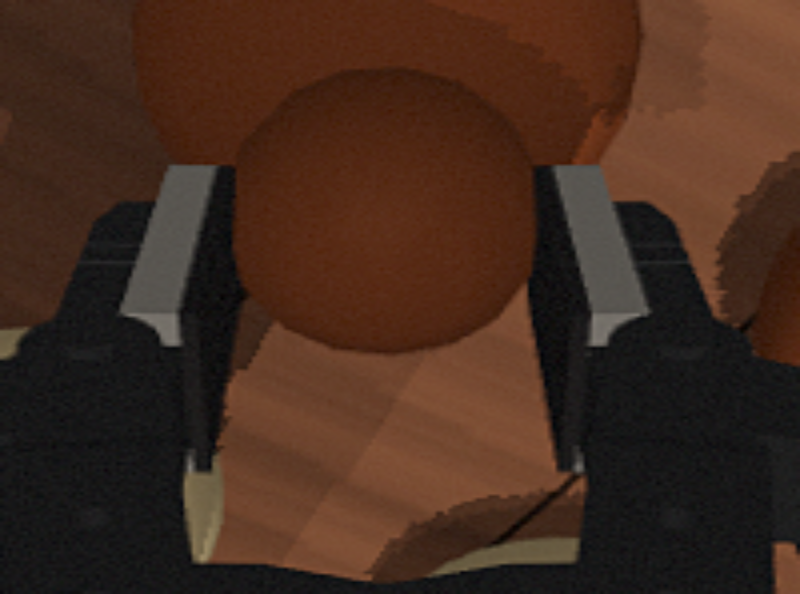

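View pics/s3.png

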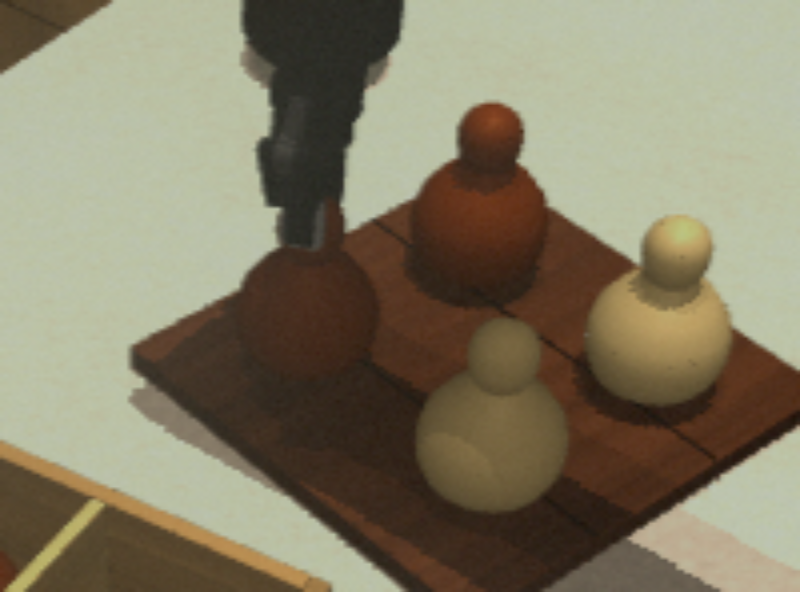

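```bash
cat >> h.py <<'E'
def wcloud(d):
    i=manip.camera_info("wrist");K=i["intrinsics"];T=i["T_tool_cam"]
    v,u=np.mgrid[:480,:640];a,b=u-K[0,2],v-K[1,2];r=np.hypot(a,b)+1e-9;t=r/K[0,0];s=np.tan(t)/r
    P=np.stack([s*a,-s*b,-np.ones_like(s)],-1)*d[...,None]
    return P@T[:3,:3].T+T[:3,3]
E
python3 - <<'E'
from h import *
p,d=manip.camera("wrist");P=wcloud(d)
for u,v in [(265,294),(268,294),(262,310),(258,325),(256,332),(276,300),(275,330),(272,370),(363,294),(370,310),(376,330),(356,300),(358,340),(365,378),(317,300),(317,265),(317,340),(317,320),(282,305),(350,305)]:
    print((u,v),p[v,u],P[v,u].round(4))
E
```

```text
(265, 294) [89 86 80] [-0.0223 -0.0112 -0.0324]
(268, 294) [88 85 79] [-0.0209 -0.0119 -0.0336]
(262, 310) [89 85 81] [-0.0219 -0.0113 -0.0454]
(258, 325) [91 89 84] [-0.022  -0.0112 -0.0559]
(256, 332) [85 83 77] [-0.0221 -0.0108 -0.0598]
(276, 300) [16 21 14] [-0.0175 -0.0105 -0.0361]
(275, 330) [18 18 18] [-0.0177 -0.0008 -0.0433]
(272, 370) [11  9  9] [-0.0175  0.0056 -0.0606]
(363, 294) [87 84 79] [ 0.0176 -0.0117 -0.0333]
(370, 310) [88 86 80] [-0.0014 -0.0829 -0.1663]
(376, 330) [89 85 80] [ 0.0194 -0.0108 -0.0585]
(356, 300) [15  8  5] [ 0.0146 -0.0105 -0.036 ]
(358, 340) [19 17 19] [-0.0014 -0.0829 -0.1663]
(365, 378) [59 58 54] [ 0.0161  0.0064 -0.0643]
(317, 300) [87 43 19] [-0.0011 -0.0113 -0.0373]
(317, 265) [62 32 13] [-0.001  -0.0175 -0.0169]
(317, 340) [79 37 16] [-0.0011  0.0062 -0.04  ]
(317, 320) [89 43 19] [-0.0011 -0.0037 -0.04  ]
(282, 305) [79 39 25] [-0.0155 -0.0063 -0.0327]
(350, 305) [74 35 14] [ 0.0126 -0.0064 -0.0329]
```

The depth image puts the pads 31–60 mm behind the TCP at this opening, so they hold only the top of the dome. That agrees with the 32 mm width and the upward force. I'll open, go down 22 mm and regrip.

Call:
send_rows:
  steps:
    - [[0, 0, 0], 0]
    - [[0, 0, 0], 0]
    - [[0, 0, 0], 0]
    - [[0, 0, 0], 0]
    - [[0, 0, 0], 0]
    - [[0, 0, 0], 0]
    - [[0, 0, 0], 0]
    - [[0, 0, 0], 0]
  hand: 0.7

```text
clock: 6.4
position: [0.6191, -0.1437, 0.0957]
ee_rot: [0.828, -0.56, 0.0, 0.0]
ft_force: [-0.5, -0.6, -0.7]
grip_width: 0.699
```

Call:
send_rows:
  steps:
    - [[0, 0, 0.004], 0]
    - [[0, 0, 0.009], 0]
    - [[0, 0, 0.014], 0]
    - [[0, 0, 0.019], 0]
    - [[0, 0, 0.022], 0]
    - [[0, 0, 0.022], 0]
    - [[0, 0, 0.022], 0]
    - [[0, 0, 0.022], 0]

```text
clock: 7.4
position: [0.6193, -0.1437, 0.0739]
ee_rot: [0.828, -0.56, 0.0, -0.0]
ft_force: [-0.5, 0.5, 0.3]
grip_width: 0.694
```

Run:
```python
from h import *
to(.6190,-.1433,.074)
p,d=manip.camera("wrist");cv2.imwrite("pics/w4.png",p[:,:,::-1])
```

```text
t 7.4 at [ 0.6193 -0.1437  0.0739] w 0.694 F [-0.47  0.46  0.26] q7 [ 0.45  0.49 -0.38  1.57  0.19  1.13 -1.17]
axes
 [[ 0.373 -0.928  0.   ]
 [-0.928 -0.373 -0.   ]
 [ 0.    -0.    -1.   ]]
shift [-0.0005  0.0001 -0.0001]
```

View pics/w4.png

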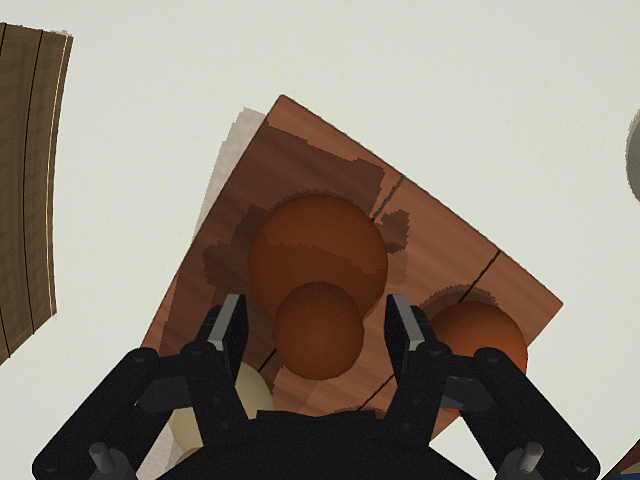

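The head at (318,331) is centred between the pads at (236) and (396), well down the pad faces. Closing.

Call:
send_rows:
  steps:
    - [[0, 0, 0], 0]
    - [[0, 0, 0], 0]
    - [[0, 0, 0], 0]
    - [[0, 0, 0], 0]
    - [[0, 0, 0], 0]
    - [[0, 0, 0], 0]
    - [[0, 0, 0], 0]
    - [[0, 0, 0], 0]
  hand: 0.2
  force: 50

```text
clock: 8.45
position: [0.6194, -0.1438, 0.074]
ee_rot: [0.828, -0.56, 0.0, -0.0]
ft_force: [0.6, -1.8, 5.3]
grip_width: 0.396
```

Run:
```python
from h import *
to(.6190,-.1433,.27)
p,d=manip.camera("wrist");P=wcloud(d)
cv2.imwrite("pics/w5.png",cv2.resize(p[240:420,220:420,::-1],None,fx=4,fy=3.3))
m=(p.min(-1)>65)&(np.ptp(p,-1)<20)&(abs(P[...,1]+.0112)<.003)&(abs(P[...,0])<.04)
print("pad tool z",np.percentile(P[m][:,2],[1,99]))
```

```text
t 8.45 at [ 0.6194 -0.1438  0.074 ] w 0.396 F [ 0.62 -1.78  5.31] q7 [ 0.45  0.49 -0.38  1.57  0.19  1.13 -1.17]
axes
 [[ 0.373 -0.928  0.001]
 [-0.928 -0.373 -0.   ]
 [ 0.    -0.    -1.   ]]
shift [-5.00e-04  1.00e-04 -1.96e-01]
pad tool z [-0.11587913 -0.02862024]
```

View pics/w5.png

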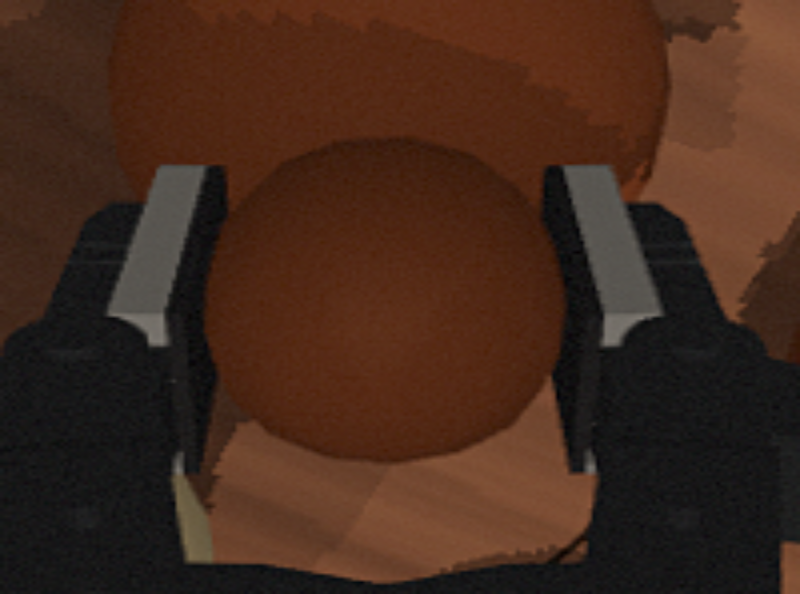

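The pads now span the head's straight band, so I'll lift a little and check that it holds.

Call:
send_rows:
  steps:
    - [[0, 0, -0.002], 0]
    - [[0, 0, -0.006], 0]
    - [[0, 0, -0.012], 0]
    - [[0, 0, -0.018], 0]
    - [[0, 0, -0.024], 0]
    - [[0, 0, -0.028], 0]
    - [[0, 0, -0.03], 0]
    - [[0, 0, -0.03], 0]

```text
clock: 9.5
position: [0.6192, -0.1437, 0.1038]
ee_rot: [0.828, -0.56, 0.0, 0.0]
ft_force: [-0.1, 0.6, -3.1]
grip_width: 0.396
```

Run:
```python
from h import *
to(.6190,-.1433,.25)
f,d=manip.camera("side")
cv2.imwrite("pics/s6.png",cv2.resize(f[100:260,260:460,::-1],None,fx=4,fy=3.7))
```

```text
t 9.5 at [ 0.6192 -0.1437  0.1038] w 0.396 F [-0.07  0.64 -3.11] q7 [ 0.45  0.46 -0.39  1.54  0.18  1.18 -1.16]
axes
 [[ 0.373 -0.928  0.   ]
 [-0.928 -0.373 -0.   ]
 [ 0.    -0.    -1.   ]]
shift [-0.0004 -0.     -0.1462]
```

View pics/s6.png

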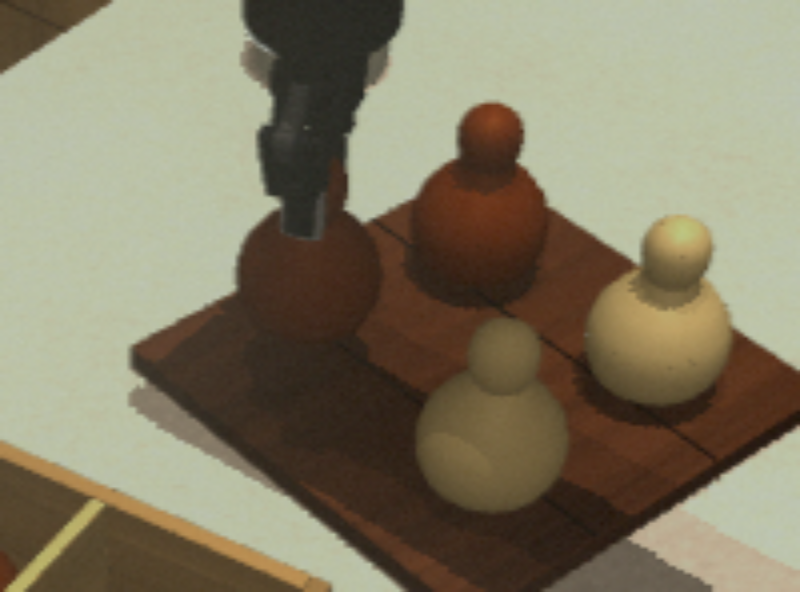

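It is held: the foot is clear of the board and the force is -3 N. Lifting on to travel height (TCP 0.22, foot about 0.165).

Call:
send_rows:
  steps:
    - [[0, 0, -0.005], 0]
    - [[0, 0, -0.02], 0]
    - [[0, 0, -0.04], 0]
    - [[0, 0, -0.06], 0]
    - [[0, 0, -0.08], 0]
    - [[0, 0, -0.1], 0]
    - [[0, 0, -0.113], 0]
    - [[0, 0, -0.118], 0]

```text
clock: 10.55
position: [0.6194, -0.1437, 0.2228]
ee_rot: [0.828, -0.56, 0.001, -0.0]
ft_force: [-0.4, 0.7, -3.2]
grip_width: 0.404
```

Run:
```python
from h import *
to(.6127,.2434,.22)
```

```text
t 10.55 at [ 0.6194 -0.1437  0.2228] w 0.404 F [-0.42  0.67 -3.2 ] q7 [ 0.46  0.38 -0.4   1.39  0.15  1.4  -1.13]
axes
 [[ 0.373 -0.928  0.001]
 [-0.928 -0.373 -0.   ]
 [ 0.001 -0.001 -1.   ]]
shift [-0.3617 -0.138   0.0027]
```

Call:
send_rows:
  steps:
    - [[-0.005, -0.002, 0], 0]
    - [[-0.018, -0.007, 0], 0]
    - [[-0.036, -0.014, 0], 0]
    - [[-0.058, -0.022, 0], 0]
    - [[-0.082, -0.031, 0], 0]
    - [[-0.106, -0.04, 0], 0]
    - [[-0.13, -0.05, 0], 0]
    - [[-0.154, -0.059, 0], 0]

```text
clock: 11.55
position: [0.616, 0.0239, 0.2215]
ee_rot: [0.829, -0.559, -0.0, -0.0]
ft_force: [0.4, 0.4, -3.4]
grip_width: 0.393
```

Call:
send_rows:
  steps:
    - [[-0.024, -0.009, 0], 0]
    - [[-0.048, -0.018, 0], 0]
    - [[-0.072, -0.027, 0], 0]
    - [[-0.096, -0.036, 0], 0]
    - [[-0.12, -0.045, 0], 0]
    - [[-0.142, -0.054, 0], 0]
    - [[-0.16, -0.061, 0], 0]
    - [[-0.172, -0.065, 0], 0]

```text
clock: 12.55
position: [0.6121, 0.2068, 0.2215]
ee_rot: [0.829, -0.559, -0.0, 0.0]
ft_force: [-0.2, -0.3, -3.2]
grip_width: 0.398
```

Run:
```python
from h import *
to(.6127,.2434,.22)
```

```text
t 12.55 at [0.6121 0.2068 0.2215] w 0.398 F [-0.17 -0.32 -3.16] q7 [-0.    0.42 -0.54  1.36  0.22  1.42 -1.73]
axes
 [[ 0.374 -0.927 -0.   ]
 [-0.927 -0.374  0.   ]
 [-0.     0.    -1.   ]]
shift [-0.0337 -0.0142  0.0015]
```

Call:
send_rows:
  steps:
    - [[-0.008, -0.003, 0], 0]
    - [[-0.017, -0.007, 0], 0]
    - [[-0.025, -0.01, 0], 0]
    - [[-0.031, -0.013, 0], 0]
    - [[-0.034, -0.014, 0], 0]
    - [[-0.034, -0.014, 0], 0]
    - [[-0.034, -0.014, 0], 0]
    - [[-0.034, -0.014, 0], 0]

```text
clock: 13.55
position: [0.6132, 0.2414, 0.2217]
ee_rot: [0.828, -0.56, 0.0, 0.0]
ft_force: [-0.1, -0.5, -3.6]
grip_width: 0.398
```

Run:
```python
from h import *
to(.6127,.2434,.22)
for n in ["side","top","wrist"]:
    f,d=manip.camera(n); cv2.imwrite(f"pics/{n}7.png",f[:,:,::-1])
    if n=="wrist": np.savez("w7.npz",p=f,d=d)
```

```text
t 13.55 at [0.6132 0.2414 0.2217] w 0.398 F [-0.09 -0.53 -3.59] q7 [-0.06  0.46 -0.55  1.32  0.23  1.43 -1.78]
axes
 [[ 0.372 -0.928  0.   ]
 [-0.928 -0.372 -0.   ]
 [ 0.    -0.    -1.   ]]
shift [-0.002  -0.0003  0.0017]
```

View pics/side7.png

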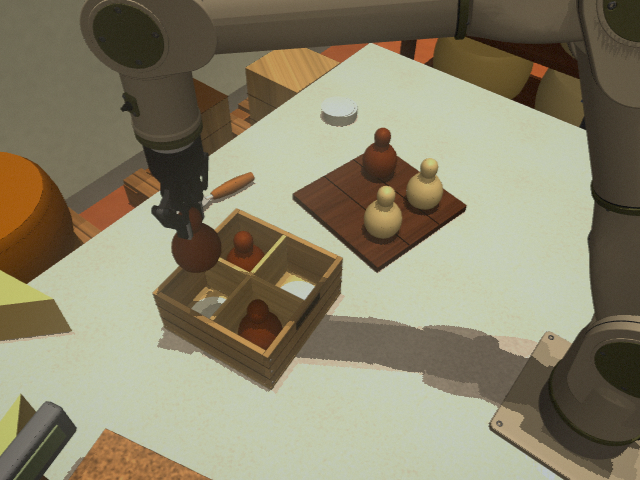

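View pics/wrist7.png

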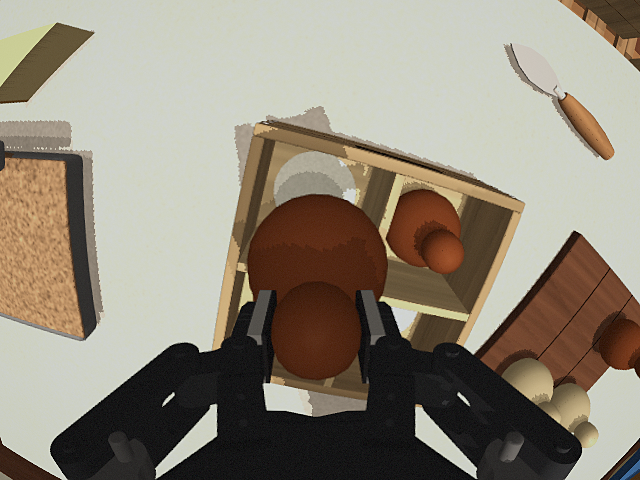

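The cheese hangs plumb above the far cell. I'll check its tilt (belly centre) and the cell against this wrist view's depth.

Run:
```python
from h import *
f=np.load("w7.npz");P=wcloud(f["d"]);p=f["p"].astype(int)
o=manip.get_obs();W=P@R.from_quat(o["ee_rot"]).as_matrix().T+o["position"]
m=np.zeros((480,640),bool);m[205:265,262:375]=1
m&=(p[...,0]-p[...,2]>35)&(W[...,2]>.17)&(W[...,2]<.26)&(p[...,0]<120)
Q=P[m];c,r=sph(Q);print("belly tool",c.round(4),r.round(4),"world",(R.from_quat(o["ee_rot"]).apply(c)+o["position"]).round(4),m.sum())
z=W[...,2];m=(z>.1)&(z<.116)&(f["d"]>0.05)&(W[...,0]>.4)&(W[...,0]<.75)&(W[...,1]>.02)&(W[...,1]<.36)
k,l,s,cc=cv2.connectedComponentsWithStats(m.astype(np.uint8))
Q=np.vstack([W[l==j] for j in range(1,k) if s[j,4]>150])[:,:2].astype(np.float32)
print("rim",cv2.minAreaRect(Q),[s[j] for j in range(1,k) if s[j,4]>150])
```

```text
belly tool [-0.001   0.0002  0.0174] 0.0378 world [0.6125 0.2425 0.2043] 6427
rim ((0.5633034110069275, 0.1820184886455536), (0.23721815645694733, 0.2369055449962616), 7.021886348724365) [array([  212,   123,   314,   228, 10097], dtype=int32), array([421, 229,  41,  41, 421], dtype=int32), array([ 270,  370,   98,   31, 1171], dtype=int32)]
```

Call:
send_rows:
  steps:
    - [[-0.002, 0, 0.005], 0]
    - [[-0.002, 0, 0.018], 0]
    - [[-0.002, 0, 0.034], 0]
    - [[-0.002, 0, 0.05], 0]
    - [[-0.002, 0, 0.066], 0]
    - [[-0.002, 0, 0.08], 0]
    - [[-0.002, 0, 0.092], 0]
    - [[-0.002, 0, 0.1], 0]

```text
clock: 14.7
position: [0.6122, 0.2436, 0.1209]
ee_rot: [0.828, -0.56, -0.0, 0.0]
ft_force: [-0.6, -0.7, -3.7]
grip_width: 0.4
```

Call:
send_rows:
  steps:
    - [[0, 0, 0.007], 0]
    - [[0, 0, 0.014], 0]
    - [[0, 0, 0.021], 0]
    - [[0, 0, 0.028], 0]
    - [[0, 0, 0.034], 0]
    - [[0, 0, 0.04], 0]
    - [[0, 0, 0.045], 0]
    - [[0, 0, 0.047], 0]

```text
clock: 15.7
position: [0.6122, 0.2436, 0.0743]
ee_rot: [0.828, -0.56, -0.0, 0.0]
ft_force: [1.0, -0.8, -3.0]
grip_width: 0.397
```

Run:
```python
from h import *
to(.612,.2442,.065)
f,d=manip.camera("wrist"); cv2.imwrite(f"pics/w8.png",f[:,:,::-1])
```

```text
t 15.7 at [0.6122 0.2436 0.0743] w 0.397 F [ 1.   -0.75 -2.97] q7 [-0.07  0.56 -0.52  1.49  0.29  1.17 -1.83]
axes
 [[ 0.373 -0.928 -0.   ]
 [-0.928 -0.373 -0.   ]
 [ 0.     0.    -1.   ]]
shift [-0.0006 -0.      0.0093]
```

View pics/w8.png

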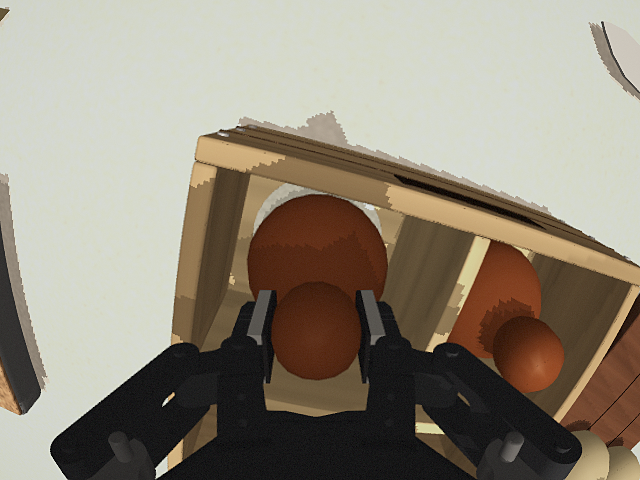

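It sits inside the cell with clear margins and no contact. Lowering the last millimetres slowly.

Call:
send_rows:
  steps:
    - [[0, 0, 0.001], 0]
    - [[0, 0, 0.002], 0]
    - [[0, 0, 0.003], 0]
    - [[0, 0, 0.004], 0]
    - [[0, 0, 0.005], 0]
    - [[0, 0, 0.006], 0]
    - [[0, 0, 0.007], 0]
    - [[0, 0, 0.008], 0]

```text
clock: 16.75
position: [0.6123, 0.2437, 0.0666]
ee_rot: [0.828, -0.56, 0.0, 0.0]
ft_force: [-0.7, 0.8, -1.9]
grip_width: 0.398
```

Call:
send_rows:
  steps:
    - [[0, 0, 0.0005], 0]
    - [[0, 0, 0.001], 0]
    - [[0, 0, 0.0015], 0]
    - [[0, 0, 0.002], 0]
    - [[0, 0, 0.002], 0]
    - [[0, 0, 0.002], 0]
    - [[0, 0, 0.002], 0]
    - [[0, 0, 0.002], 0]

```text
clock: 17.75
position: [0.6123, 0.2437, 0.0647]
ee_rot: [0.828, -0.56, 0.0, 0.0]
ft_force: [-0.8, -0.8, -3.8]
grip_width: 0.393
```

Call:
send_rows:
  steps:
    - [[0, 0, 0.0005], 0]
    - [[0, 0, 0.001], 0]
    - [[0, 0, 0.0015], 0]
    - [[0, 0, 0.002], 0]
    - [[0, 0, 0.002], 0]
    - [[0, 0, 0.002], 0]
    - [[0, 0, 0.002], 0]
    - [[0, 0, 0.002], 0]

```text
clock: 18.75
position: [0.6131, 0.2439, 0.0641]
ee_rot: [0.828, -0.56, 0.001, -0.001]
ft_force: [-1.5, -1.4, 7.9]
grip_width: 0.397
```

Contact: +8 N, down on the floor. Opening to 0.6 so the fingers stay clear of the walls.

Call:
send_rows:
  steps:
    - [[0, 0, 0], 0]
    - [[0, 0, 0], 0]
    - [[0, 0, 0], 0]
    - [[0, 0, 0], 0]
    - [[0, 0, 0], 0]
    - [[0, 0, 0], 0]
    - [[0, 0, 0], 0]
    - [[0, 0, 0], 0]
  hand: 0.62

```text
clock: 19.75
position: [0.6123, 0.2437, 0.0627]
ee_rot: [0.828, -0.56, 0.0, 0.0]
ft_force: [-0.7, -0.0, 0.4]
grip_width: 0.616
```

Run:
```python
from h import *
to(.612,.2442,.2)
f,d=manip.camera("wrist"); cv2.imwrite(f"pics/w9.png",f[:,:,::-1])
```

```text
t 19.75 at [0.6123 0.2437 0.0627] w 0.616 F [-0.73 -0.01  0.4 ] q7 [-0.07  0.57 -0.52  1.5   0.3   1.15 -1.83]
axes
 [[ 0.373 -0.928  0.   ]
 [-0.928 -0.373 -0.   ]
 [ 0.    -0.    -1.   ]]
shift [-6.000e-04  1.000e-04 -1.373e-01]
```

View pics/w9.png

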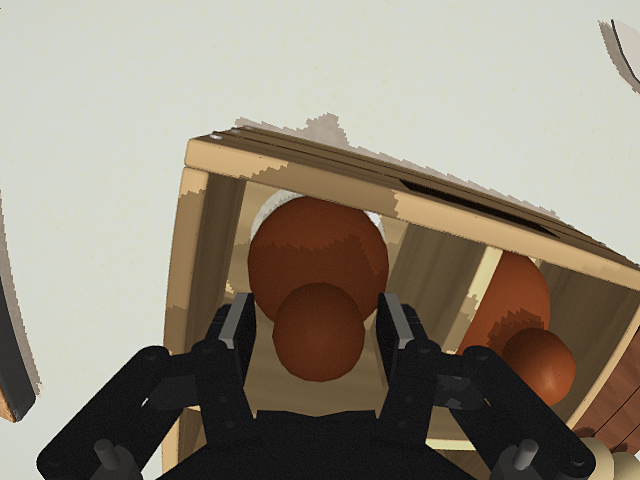

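Released; it stands upright between the open pads. Retracting straight up.

Call:
send_rows:
  steps:
    - [[0, 0, -0.008], 0]
    - [[0, 0, -0.024], 0]
    - [[0, 0, -0.045], 0]
    - [[0, 0, -0.07], 0]
    - [[0, 0, -0.1], 0]
    - [[0, 0, -0.125], 0]
    - [[0, 0, -0.148], 0]
    - [[0, 0, -0.158], 0]

```text
clock: 20.8
position: [0.6129, 0.2442, 0.2237]
ee_rot: [0.828, -0.56, 0.001, -0.001]
ft_force: [-0.7, 0.7, -0.0]
grip_width: 0.619
```

Run:
```python
from h import *
to(.592,-.267,.2)
```

```text
t 20.8 at [0.6129 0.2442 0.2237] w 0.619 F [-0.67  0.71 -0.04] q7 [-0.06  0.45 -0.55  1.31  0.23  1.43 -1.79]
axes
 [[ 0.373 -0.928  0.003]
 [-0.928 -0.373  0.001]
 [ 0.    -0.003 -1.   ]]
shift [0.4665 0.2099 0.023 ]
```

Call:
send_rows:
  steps:
    - [[0.02, 0.009, 0], 0]
    - [[0.06, 0.027, 0], 0]
    - [[0.105, 0.047, 0], 0]
    - [[0.15, 0.068, 0], 0]
    - [[0.195, 0.088, 0], 0]
    - [[0.24, 0.108, 0], 0]
    - [[0.285, 0.128, 0], 0]
    - [[0.33, 0.149, 0], 0]
  hand: 0.75

```text
clock: 21.8
position: [0.5956, -0.1213, 0.2199]
ee_rot: [0.828, -0.561, -0.0, 0.001]
ft_force: [0.7, 0.1, -0.3]
grip_width: 0.752
```

Call:
send_rows:
  steps:
    - [[0.04, 0.018, 0], 0]
    - [[0.08, 0.036, 0], 0]
    - [[0.11, 0.049, 0], 0]
    - [[0.128, 0.057, 0], 0]
    - [[0.136, 0.061, 0], 0]
    - [[0.136, 0.061, 0], 0]
    - [[0.136, 0.061, 0], 0]
    - [[0.136, 0.061, 0], 0]

```text
clock: 22.8
position: [0.5914, -0.2658, 0.2209]
ee_rot: [0.829, -0.559, 0.0, -0.0]
ft_force: [-0.3, -0.4, 0.3]
grip_width: 0.753
```

Run:
```python
from h import *
to(.592,-.267,.074)
o=manip.get_obs()
f,d=manip.camera("wrist"); cv2.imwrite(f"pics/w10.png",f[:,:,::-1])
P=wcloud(d);W=P@R.from_quat(o["ee_rot"]).as_matrix().T+o["position"]
m=(np.linalg.norm(W[...,:2]-[.592,-.267],axis=-1)<.03)&(W[...,2]>.118)&(W[...,2]<.15)
print(m.sum(),sph(W[m]))
```

```text
t 22.8 at [ 0.5914 -0.2658  0.2209] w 0.753 F [-0.27 -0.43  0.32] q7 [ 0.6   0.4  -0.34  1.36  0.13  1.4  -0.92]
axes
 [[ 0.374 -0.927  0.   ]
 [-0.927 -0.374  0.   ]
 [-0.    -0.    -1.   ]]
shift [ 1.300e-03 -1.000e-04  1.469e-01]
1713 (array([ 0.59222573, -0.26673187,  0.11968372]), np.float64(0.017462645955380406))
```

View pics/w10.png

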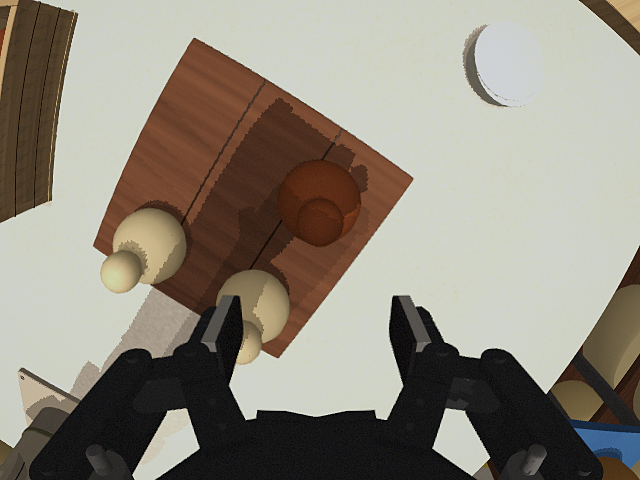

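Smoked_b's head at (320,221) fits to (0.592, -0.267), matching the other views, and the pale cheeses are clear of the fingers. Descending and gripping.

Call:
send_rows:
  steps:
    - [[0.001, 0, 0.01], 0]
    - [[0.001, 0, 0.03], 0]
    - [[0.001, 0, 0.055], 0]
    - [[0.001, 0, 0.08], 0]
    - [[0.001, 0, 0.105], 0]
    - [[0.001, 0, 0.128], 0]
    - [[0.001, 0, 0.142], 0]
    - [[0.001, 0, 0.147], 0]

```text
clock: 23.85
position: [0.5911, -0.2677, 0.0728]
ee_rot: [0.828, -0.56, -0.001, 0.0]
ft_force: [-0.3, 0.8, -0.6]
grip_width: 0.751
```

Call:
send_rows:
  steps:
    - [[0, 0, 0], 0]
    - [[0, 0, 0], 0]
    - [[0, 0, 0], 0]
    - [[0, 0, 0], 0]
    - [[0, 0, 0], 0]
    - [[0, 0, 0], 0]
    - [[0, 0, 0], 0]
    - [[0, 0, 0], 0]
  hand: 0.2
  force: 50

```text
clock: 24.85
position: [0.5921, -0.2683, 0.0748]
ee_rot: [0.828, -0.56, 0.001, -0.0]
ft_force: [-0.2, -0.0, 6.5]
grip_width: 0.397
```

Call:
send_rows:
  steps:
    - [[0, 0, -0.002], 0]
    - [[0, 0, -0.006], 0]
    - [[0, 0, -0.012], 0]
    - [[0, 0, -0.02], 0]
    - [[0, 0, -0.03], 0]
    - [[0, 0, -0.038], 0]
    - [[0, 0, -0.044], 0]
    - [[0, 0, -0.046], 0]

```text
clock: 25.85
position: [0.5916, -0.268, 0.1202]
ee_rot: [0.828, -0.56, 0.0, -0.0]
ft_force: [-0.0, -0.1, -2.9]
grip_width: 0.398
```

Run:
```python
from h import *
to(.514,.118,.22)
f,d=manip.camera("wrist"); cv2.imwrite(f"pics/w11.png",f[:,:,::-1])
```

```text
t 25.85 at [ 0.5916 -0.268   0.1202] w 0.398 F [-0.04 -0.15 -2.87] q7 [ 0.6   0.46 -0.33  1.49  0.16  1.22 -0.94]
axes
 [[ 0.373 -0.928  0.001]
 [-0.928 -0.373 -0.   ]
 [ 0.001 -0.    -1.   ]]
shift [-0.3871 -0.0719 -0.0999]
```

View pics/w11.png

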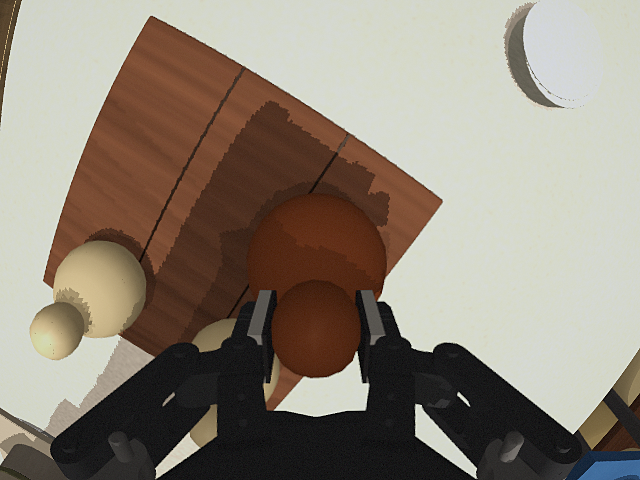

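Held at -2.9 N, same as the first. Lifting and carrying to the near cell.

Call:
send_rows:
  steps:
    - [[0, 0, -0.006], 0]
    - [[0, 0, -0.02], 0]
    - [[0, 0, -0.036], 0]
    - [[0, 0, -0.054], 0]
    - [[0, 0, -0.072], 0]
    - [[0, 0, -0.088], 0]
    - [[0, 0, -0.098], 0]
    - [[0, 0, -0.102], 0]

```text
clock: 26.9
position: [0.5916, -0.268, 0.2223]
ee_rot: [0.828, -0.56, 0.0, -0.0]
ft_force: [-1.3, 0.4, -3.7]
grip_width: 0.398
```

Call:
send_rows:
  steps:
    - [[-0.005, -0.001, 0], 0]
    - [[-0.018, -0.003, 0], 0]
    - [[-0.036, -0.007, 0], 0]
    - [[-0.058, -0.011, 0], 0]
    - [[-0.084, -0.016, 0], 0]
    - [[-0.11, -0.02, 0], 0]
    - [[-0.136, -0.025, 0], 0]
    - [[-0.162, -0.03, 0], 0]

```text
clock: 27.9
position: [0.5584, -0.1043, 0.2219]
ee_rot: [0.829, -0.56, 0.0, 0.0]
ft_force: [0.3, 0.8, -3.0]
grip_width: 0.396
```

Call:
send_rows:
  steps:
    - [[-0.026, -0.005, 0], 0]
    - [[-0.052, -0.01, 0], 0]
    - [[-0.078, -0.015, 0], 0]
    - [[-0.104, -0.02, 0], 0]
    - [[-0.13, -0.024, 0], 0]
    - [[-0.155, -0.029, 0], 0]
    - [[-0.178, -0.033, 0], 0]
    - [[-0.198, -0.037, 0], 0]

```text
clock: 28.9
position: [0.5184, 0.0931, 0.2219]
ee_rot: [0.829, -0.56, 0.0, 0.0]
ft_force: [0.7, -0.6, -3.0]
grip_width: 0.393
```

Run:
```python
from h import *
to(.5143,.1185,.22)
```

```text
t 28.9 at [0.5184 0.0931 0.2219] w 0.393 F [ 0.71 -0.63 -3.  ] q7 [ 0.26  0.15 -0.57  1.67  0.08  1.34 -1.52]
axes
 [[ 0.374 -0.928  0.   ]
 [-0.928 -0.374 -0.   ]
 [ 0.001 -0.    -1.   ]]
shift [-0.0251 -0.0056  0.0019]
```

Call:
send_rows:
  steps:
    - [[-0.01, -0.002, 0], 0]
    - [[-0.018, -0.004, 0], 0]
    - [[-0.023, -0.005, 0], 0]
    - [[-0.025, -0.006, 0], 0]
    - [[-0.025, -0.006, 0], 0]
    - [[-0.025, -0.006, 0], 0]
    - [[-0.025, -0.006, 0], 0]
    - [[-0.025, -0.006, 0], 0]

```text
clock: 29.9
position: [0.5158, 0.1164, 0.2217]
ee_rot: [0.828, -0.56, 0.0, 0.0]
ft_force: [0.9, 0.2, -3.3]
grip_width: 0.397
```

Run:
```python
from h import *
to(.5143,.1185,.075)
o=manip.get_obs()
f,d=manip.camera("wrist"); cv2.imwrite(f"pics/w12.png",f[:,:,::-1])
P=wcloud(d);W=P@R.from_quat(o["ee_rot"]).as_matrix().T+o["position"];p=f.astype(int)
m=np.zeros((480,640),bool);m[205:265,262:375]=1
m&=(p[...,0]-p[...,2]>35)&(W[...,2]>.17)&(W[...,2]<.26)&(p[...,0]<120)
c,r=sph(P[m]);print("belly tool",c.round(4),r.round(4),"world",(R.from_quat(o["ee_rot"]).apply(c)+o["position"]).round(4),m.sum())
z=W[...,2];m=(z>.1)&(z<.116)&(d>0.05)&(W[...,0]>.4)&(W[...,0]<.75)&(W[...,1]>.02)&(W[...,1]<.36)
k,l,s,cc=cv2.connectedComponentsWithStats(m.astype(np.uint8))
Q=np.vstack([W[l==j] for j in range(1,k) if s[j,4]>150])[:,:2].astype(np.float32)
print("rim",cv2.minAreaRect(Q))
f,d=manip.camera("side"); cv2.imwrite(f"pics/s12.png",f[:,:,::-1])
```

```text
t 29.9 at [0.5158 0.1164 0.2217] w 0.397 F [ 0.91  0.24 -3.3 ] q7 [ 0.23  0.16 -0.59  1.67  0.09  1.34 -1.57]
axes
 [[ 0.372 -0.928  0.   ]
 [-0.928 -0.372 -0.   ]
 [ 0.    -0.    -1.   ]]
shift [-0.0025  0.0006  0.1467]
belly tool [-0.0014  0.      0.0181] 0.0378 world [0.5152 0.1176 0.2036] 6456
rim ((0.5633176565170288, 0.18224161863327026), (0.23653635382652283, 0.23726466298103333), 7.121546268463135)
```

View pics/w12.png

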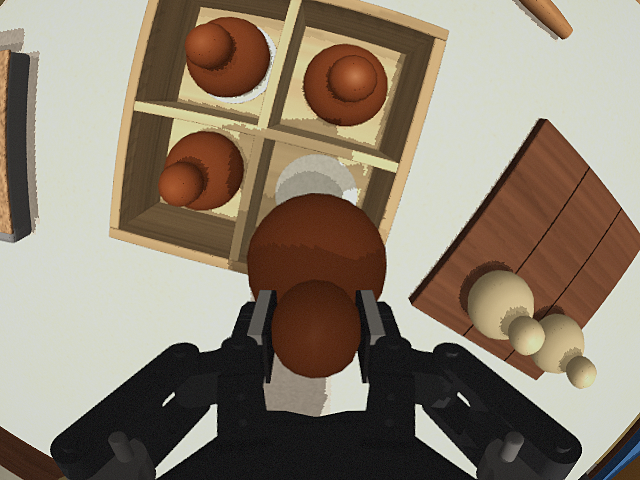

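View pics/s12.png

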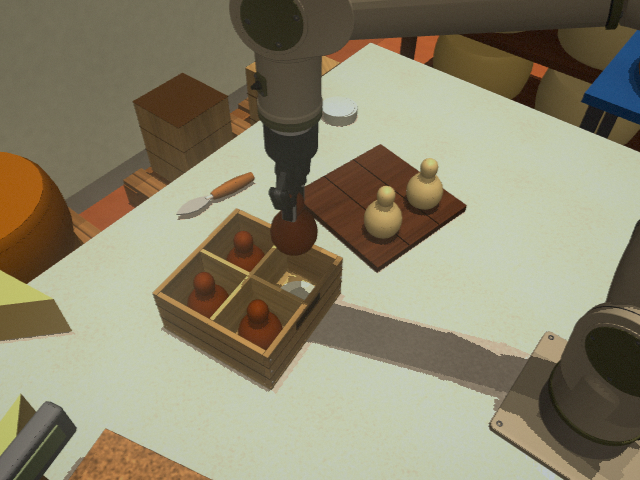

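The first cheese stands upright in its cell. The second hangs plumb, 2 mm off the near cell's centre. Lowering in the same way.

Call:
send_rows:
  steps:
    - [[-0.002, 0, 0.005], 0]
    - [[-0.002, 0, 0.018], 0]
    - [[-0.002, 0, 0.034], 0]
    - [[-0.002, 0, 0.05], 0]
    - [[-0.002, 0, 0.066], 0]
    - [[-0.002, 0, 0.08], 0]
    - [[-0.002, 0, 0.092], 0]
    - [[-0.002, 0, 0.1], 0]

```text
clock: 31.0
position: [0.5149, 0.1184, 0.1209]
ee_rot: [0.828, -0.56, -0.0, 0.0]
ft_force: [0.5, 0.3, -4.0]
grip_width: 0.395
```

Call:
send_rows:
  steps:
    - [[0, 0, 0.007], 0]
    - [[0, 0, 0.014], 0]
    - [[0, 0, 0.021], 0]
    - [[0, 0, 0.028], 0]
    - [[0, 0, 0.034], 0]
    - [[0, 0, 0.04], 0]
    - [[0, 0, 0.045], 0]
    - [[0, 0, 0.047], 0]

```text
clock: 32.0
position: [0.5148, 0.1183, 0.0743]
ee_rot: [0.828, -0.56, -0.0, 0.0]
ft_force: [0.5, -0.5, -3.3]
grip_width: 0.402
```

Call:
send_rows:
  steps:
    - [[0, 0, 0.001], 0]
    - [[0, 0, 0.002], 0]
    - [[0, 0, 0.003], 0]
    - [[0, 0, 0.004], 0]
    - [[0, 0, 0.005], 0]
    - [[0, 0, 0.006], 0]
    - [[0, 0, 0.007], 0]
    - [[0, 0, 0.008], 0]

```text
clock: 33.0
position: [0.515, 0.1184, 0.0666]
ee_rot: [0.828, -0.56, 0.0, 0.0]
ft_force: [-0.2, -1.4, -3.1]
grip_width: 0.398
```

Call:
send_rows:
  steps:
    - [[0, 0, 0.0005], 0]
    - [[0, 0, 0.001], 0]
    - [[0, 0, 0.0015], 0]
    - [[0, 0, 0.002], 0]
    - [[0, 0, 0.0025], 0]
    - [[0, 0, 0.0025], 0]
    - [[0, 0, 0.0025], 0]
    - [[0, 0, 0.0025], 0]

```text
clock: 34.0
position: [0.5155, 0.1184, 0.0648]
ee_rot: [0.828, -0.56, 0.0, -0.0]
ft_force: [-1.2, -0.6, 6.1]
grip_width: 0.397
```

Touching down at +6 N. Releasing.

Call:
send_rows:
  steps:
    - [[0, 0, 0], 0]
    - [[0, 0, 0], 0]
    - [[0, 0, 0], 0]
    - [[0, 0, 0], 0]
    - [[0, 0, 0], 0]
    - [[0, 0, 0], 0]
    - [[0, 0, 0], 0]
    - [[0, 0, 0], 0]
  hand: 0.62

```text
clock: 35.0
position: [0.515, 0.1184, 0.0642]
ee_rot: [0.828, -0.56, 0.0, 0.0]
ft_force: [-0.5, 0.2, 0.3]
grip_width: 0.621
```

Run:
```python
from h import *
f,d=manip.camera("wrist"); cv2.imwrite(f"pics/w13.png",f[:,:,::-1])
```

```text
(no output)
```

View pics/w13.png

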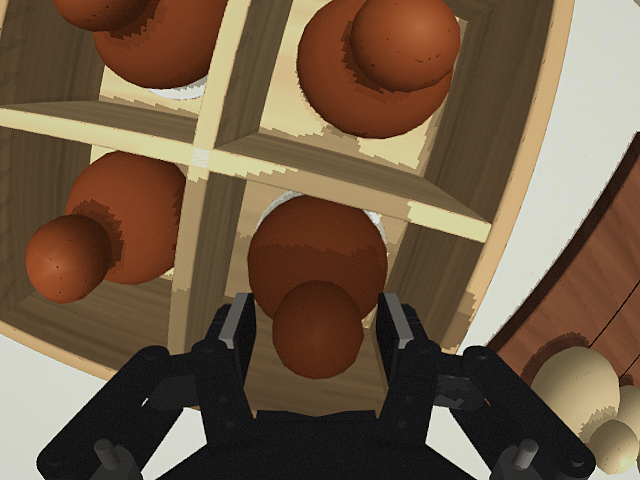

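It stands on the disc, and the pads are clear of the head at (318,330). Retract, then move aside.

Call:
send_rows:
  steps:
    - [[0, 0, -0.008], 0]
    - [[0, 0, -0.024], 0]
    - [[0, 0, -0.045], 0]
    - [[0, 0, -0.07], 0]
    - [[0, 0, -0.1], 0]
    - [[0, 0, -0.13], 0]
    - [[0, 0, -0.155], 0]
    - [[0, 0, -0.165], 0]

```text
clock: 36.05
position: [0.5156, 0.1187, 0.2316]
ee_rot: [0.828, -0.56, 0.001, -0.001]
ft_force: [0.3, 0.8, -0.2]
grip_width: 0.622
```

Call:
send_rows:
  steps:
    - [[0.02, 0, 0], 0]
    - [[0.06, 0, 0], 0]
    - [[0.1, 0, 0], 0]
    - [[0.14, 0, 0], 0]
    - [[0.18, 0, 0], 0]
    - [[0.21, 0, 0], 0]
    - [[0.23, 0, 0], 0]
    - [[0.235, 0, 0], 0]

```text
clock: 37.05
position: [0.6024, -0.1013, 0.2282]
ee_rot: [0.828, -0.561, -0.001, 0.0]
ft_force: [0.3, 0.1, -0.2]
grip_width: 0.618
```

Call:
send_rows:
  steps:
    - [[0, 0, 0], 0]
    - [[0, 0, 0], 0]
    - [[0, 0, 0], 0]
    - [[0, 0, 0], 0]
    - [[0, 0, 0], 0]
    - [[0, 0, 0], 0]
    - [[0, 0, 0], 0]
    - [[0, 0, 0], 0]

```text
clock: 38.05
position: [0.6025, -0.0997, 0.2292]
ee_rot: [0.828, -0.56, -0.0, 0.0]
ft_force: [0.3, 0.4, 0.0]
grip_width: 0.622
```

Run:
```python
from h import *
to(.5,.1,.2)
for n in ["top","side"]:
    p,d=manip.camera(n);P=cloud(n,d);z=P[...,2]
    cv2.imwrite(f"pics/{n}14.png",p[:,:,::-1])
    for c in [(.6261,.131),(.5029,.2274),(.4853,-.1225),(.4624,-.2461),(.612,.2442),(.5144,.1195)]:
        m=(np.hypot(P[...,0]-c[0],P[...,1]-c[1])<.03)&(z>.114)&(z<.15)
        if m.sum()>80: s=sph(P[m]);print(n,c,s[0].round(4),s[1].round(4),m.sum())
```

```text
t 38.05 at [ 0.6025 -0.0997  0.2292] w 0.622 F [0.34 0.38 0.01] q7 [ 0.43  0.32 -0.44  1.45  0.14  1.4  -1.2 ]
axes
 [[ 0.373 -0.928 -0.   ]
 [-0.928 -0.373 -0.   ]
 [ 0.     0.    -1.   ]]
shift [-0.2235  0.0207  0.0292]
top (0.6261, 0.131) [0.6262 0.131  0.1119] 0.0163 261
top (0.5029, 0.2274) [0.5028 0.2274 0.1119] 0.0163 272
top (0.4853, -0.1225) [ 0.4853 -0.1216  0.1207] 0.0166 157
top (0.612, 0.2442) [0.613  0.2422 0.1112] 0.0167 258
top (0.5144, 0.1195) [0.5157 0.1175 0.1117] 0.0164 269
side (0.6261, 0.131) [0.6249 0.1331 0.1124] 0.0161 234
side (0.5029, 0.2274) [0.5014 0.2293 0.1127] 0.016 304
side (0.4853, -0.1225) [ 0.4846 -0.1206  0.1216] 0.0167 271
side (0.4624, -0.2461) [ 0.4616 -0.2438  0.1218] 0.0164 249
side (0.612, 0.2442) [0.6115 0.2442 0.1119] 0.0163 277
side (0.5144, 0.1195) [0.5148 0.1194 0.1129] 0.0159 250
```

View pics/top14.png

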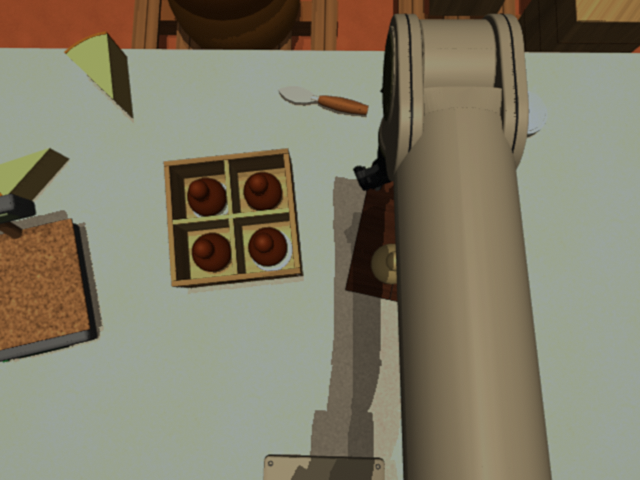

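View pics/side14.png

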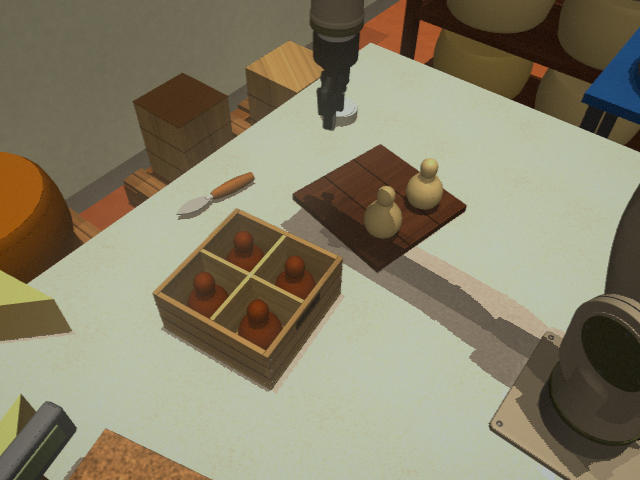

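The top view shows four brown heads at equal height in the crate cells, at about (200,188), (262,184), (205,248) and (263,241). The side view shows both pale cheeses in place. The arm is clear and still, so I'm handing in.

```bash
python3 -c "
from workcell import manip
print(manip.hand_in())"
```

```text
the job is handed in; nothing more can be done
None
```

Both smoked cheeses now stand upright on the paper discs, one in each of the cells that were empty. I handed the job in at about 38 s; it reports no verdict.

**Placing:** I lowered each cheese slowly until it touched the floor, where the wrist force read +8 N for the first and +6 N for the second. I then opened the jaws only part way, to keep the fingers off the walls.

**Last checks:**
- **Smoked cheeses:** both heads are within about 3 mm of the cell centres. They are level with the heads of the two already packed, to about 1 mm.
- **Other cheeses:** both packed cheeses and both pale ones are within about 1 mm of where they started. In the last pictures the arm hid the farther pale cheese from the top camera, so that one was checked from the side only.
- **Robot:** the arm and gripper are well clear and touch nothing.

**What disagreed:**
- **First grasp:** the first grip on smoked_a, set from the stated grasp depth, caught only the dome of the head (32 mm wide, +6 N). The wrist camera's depth put the pads about 25 mm farther back than I had assumed. I opened, went down 22 mm and gripped again before lifting anything.
- **Grip width:** even on the straight band of the head, the gripper read 34 mm instead of 36 mm. Both cheeses held without slipping.

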